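Close the bedside dose box and snap its cap home

TASK

Close the white dose box: first press the blue cover that stands proud in it down until it sits flat and flush with the box's rim all round. Then take the yellow snap cap from the saucer, push it straight down onto the stud in the middle of the box until it clicks and is fully home against the cover, and keep pressing it down: finish while still pressing on the cap, do not let go. Leave the eyedrop bottles, the glasses case and the magnifier where they are.

Things in the scene. Friction and masses are not known exactly. Their poses are not given: they have to be found in the camera images.
- dose_box: White plastic dose box, fixed on the tray, 100 (x) x 130 (y) x 32 mm high. Origin: centre of its underside, z up. The cover's seat is 26 mm above the origin, the 4 mm wide rim around it rises to 32 mm. In the middle stands a grey stud, 20 mm thick, its top tapering to 12 mm, with four sprung catch balls on its side 39 mm above the origin.
- stud_top (a point): Centre of the top of the stud, on its axis, 54 mm above the box's origin, so 22 mm above the rim. Its axes are those of the box.
- cover_top (a point): Centre of the top of the loose cover: clear blue plate, 88 (x) x 118 (y) x 6 mm, 30 mm hole round the stud, axes as the box's. At first it stands 4 mm proud of the rim on four stiff push-fit pegs (72 x 100 mm apart); each goes down at about 1.5 N and stays down. An end pressed alone goes down alone. Home, its top is flush with the rim, 32 mm above the box's origin.
- cap_centre (a point): Centre (half-way up) of the yellow snap cap: round, 40 mm in diameter, 34 mm high, z up, 23 mm mouth below; stands mouth down on the saucer. Pushed onto the stud, it meets the catch balls 10 mm above the cover, passes them at roughly 10 N, the force drops (click), and it goes on until its foot rests on the cover, its centre 49 mm above the box's origin.
- saucer: Blue ceramic saucer, 140 mm in diameter, 16 mm high, its rim sloping; loose. Origin at the centre of its underside.
- drops0_centre (a point): Centre of a white eyedrop bottle with a green cap, 30 mm in diameter, 62 mm high, standing; leave alone.
- drops1_centre (a point): Centre of a white eyedrop bottle with a blue cap, 30 mm in diameter, 62 mm high, standing; leave alone.
- case_centre (a point): Centre of the closed grey glasses case, 62 (x) x 160 (y) x 37 mm; leave alone.
- magnifier_centre (a point): Middle of the blue acrylic magnifier lying flat on the cart, about 170 mm long along its x, 76 mm wide, 10 mm high; leave alone.
There are look-alikes about, which are no part of the job. Of the things like the part that bears cap_centre, leave any that is pink; of the rest the larger one is meant. What is shaped like the part that bears cover_top but green is not meant.

How it is judged:
On the way, in this order (a step that is already met when the one before it is completed fails the run):
1. the cover is pressed level and flush, the cap not yet near the stud (z of cover_top in the frame of dose_box below 0.0335 m and angle between cover_top's own z axis and vertical below 0.02 rad and horizontal distance between cap_centre and stud_top above 0.06 m), for 0.2 s.
2. the cap has snapped down over the catches and is home on the stud (z of cap_centre in the frame of dose_box below 0.0505 m and horizontal distance between cap_centre and stud_top below 0.004 m and angle between cap_centre's own z axis and vertical below 0.08 rad), for 0.2 s.
At the end, for the whole second after the job is handed in: The cover is flush with the rim within 1.5 mm and level within 0.02 rad; the cap is home on the stud within 1.5 mm of its full depth, within 4 mm of the axis and 0.08 rad of upright; the fingers still touch the cap and it is pressed onto the cover, each with over 2 N (all of step 2 and z of cover_top in the frame of dose_box below 0.0335 m and angle between cover_top's own z axis and vertical below 0.02 rad and contact force between the fingers and snap_cap above 2 N and contact force between snap_cap and cover above 2 N); the arm keeps its last pose, push and grip.
It fails at once if an eyedrop bottle, the glasses case or the magnifier was shifted by more than 25 mm (distance of any of drops0_centre, drops1_centre, case_centre, magnifier_centre from where it was at the start of the episode above 0.025 m).
It also fails if it takes over 48 s, if anything falls off the work surface, if the arm or the gripper's body presses on something with over 40 N, if the wrist force passes 120 N, or if a joint passes its speed limit or range.

ROBOT

A 7-joint arm with a two-finger parallel gripper is mounted at the origin on the work surface. World frame = base frame: x ahead of the robot, y to its left, z up, the work surface at z = 0. Lengths are in m, angles in rad, forces in N, time in s.
With the tool pointing down it reaches from about 0.425 to 0.875 m from the base axis. Payload 4.7 kg.
Tool frame: the origin (TCP) lies at the very end of the fingers, on their centre line; the grasp point (between the pads) lies 19 mm behind it; z points along the fingers, y is the line along which they close (so a half turn about z gives the same grasp; the last joint's range is limited). The gripper opens to 87 mm and grips with 3 to 60 N. Pads are 19 mm wide; open, the fingers measure 117 mm over their backs; the gripper's body (75 mm by 190 mm) begins 51 mm behind the grasp point.
Start: joints at [1.33, 0.321, -0.07, 1.45, 0.023, 1.371, -0.057], TCP at [0.164, -0.629, 0.223] pointing down, gripper open.
Joint ranges: [-2.86, 2.86], [-0.3, 2.09], [-1.38, 1.24], [0.06, 2.45], [-1.56, 4.7], [0.09, 2.05], [-2.69, 2.69]. Speed limits (rad/s): [2.57, 2.57, 3.14, 3.14, 3.14, 3.14, 3.14].

INTERFACE

Orientations are given as a rotation vector (axis times angle).
In Python, from bench import ctrl, imaging, ticket gives the robot as it stands.
- The arm moves only by the tool jog_arm, never from a script. Its argument "rows" is text: rows parted by semicolons, each of 7 numbers parted by spaces: the shift along the tool's x, y, z in cm, then the turn, a rotation vector about the tool's x, y, z in rad, then the closure, from -1 (fully open) to 1 (shut), so that 0 is half open. A call has 1 to 5 rows; each row shifts and turns the commanded pose from where the row before left it, along the tool's axes as they then stand; what a row does not reach is not made up. A row lasts 1/8 s, in which the tool goes at most 62.5 mm and 10.7 degrees, less where a joint would pass 70% of its speed; a pose out of reach is approached as far as the arm can. A call with a gripper value outside its range is refused whole. The fingers move at their own pace and stop on an object; "force" is the grip in N (left out, the last holds). Time passes only in rows, so rows that do not move let the fingers close. It gives the time, the measured TCP pose, the force, the opening and the grip force at its end, in the units of the state.
- ctrl.get_state(): the state, without advancing time (a new reading comes with each control period).
- imaging.get_image(name): name is "scene" or "top" or "wrist"; returns a dict with "img" (480x640x3 uint8, blue, green, red), "vertical_fov" (degrees; the focal length in pixels is half the picture's height over the tangent of half this angle, whatever the lens; pixels are square), "cx", "cy" (the principal point, pixels), "origin" and "orientation" of the camera in the world. Camera axes: x right, y down, z forward; pixel columns grow to the right and rows downward; lengths in m; the calibration is good to about 2 mm. The wrist camera is an equidistant fisheye: a pixel r from the principal point sees the ray r / f radians off the axis. A picture is of the moment at which its call begins. There is no depth.
- ticket.close_job(): hands the job in; it is judged then, once.
The state is a dict: "time": time; "joint_positions": joint angles; "qd": joint speeds; "joint_torque": joint torques, N m; "position": TCP position; "tool_rot": TCP orientation; "ft_force": force on the tool from outside, world axes, zero at the start; "torque": the same for the moment, N m; "grip_width": opening from 0.0 (shut) to 1.0 (fully open); "grip_force": force on a finger pad.
Only numpy, scipy, OpenCV 4.12 (cv2) and the standard library are available. Lean on these libraries where they do the work, as an engineer would, in place of code of your own. Each camera call takes 0.05 s, during which the arm holds its last target. There are 200 camera calls.

## Working session

There is one attempt and no reset: what is moved stays moved. The work goes in short steps, Python scripts to look and compute and a tool call to move; the robot and the scene stay as the last step left them, time stands still between calls to the robot, and variables do not carry over. Pictures are saved under pics/ and viewed, at most 10 in all, crops included, and the job is handed in when it is done.

Besides the shell and the picture viewer there is one more tool, called after "Request:" in YAML: its name, and indented under it one key for each argument. jog_arm: Moves the arm, as the interface text tells. Its arguments: {"type":"object","properties":{"rows":{"type":"string"},"force":{"type":"number"}},"required":["rows"]}

```bash
mkdir -p pics; cat > h.py <<'E'
import numpy as np,cv2
from scipy.spatial.transform import Rotation as R
from bench import ctrl,imaging,ticket
def grab(n,f):
    d=imaging.get_image(n); cv2.imwrite('pics/'+f+'.png',d['img']); 
    import pickle; pickle.dump(d,open('pics/'+f+'.pkl','wb')); return d
def load(f):
    import pickle; return pickle.load(open('pics/'+f+'.pkl','rb'))
def rot(o):
    o=np.array(o,float); return o if o.shape==(3,3) else R.from_rotvec(o).as_matrix()
def ray(d,u,v,fish=False):
    f=240/np.tan(np.radians(d['vertical_fov'])/2); a,b=u-d['cx'],v-d['cy']
    if fish:
        r=np.hypot(a,b);t=r/f;c=np.array([np.sin(t)*a/r,np.sin(t)*b/r,np.cos(t)])
    else: c=np.array([a/f,b/f,1])
    return rot(d['orientation'])@c
def onz(d,u,v,z,fish=False):
    r=ray(d,u,v,fish);o=np.array(d['origin']);return o+r*(z-o[2])/r[2]
E
python3 - <<'E'
from h import *
for n in('scene','top'):
    d=grab(n,n+'0'); print(n,d['vertical_fov'],d['cx'],d['cy'],d['origin'],d['orientation'])
print(ctrl.get_state())
a=np.vstack([load('scene0')['img']]);cv2.imwrite('pics/a.png',a)
E
```

```text
scene 44.40490649506715 313.3781180900093 237.59373331160023 [ 1.11782316 -0.75831077  0.74028629] [-2.10279359 -0.77967026  0.39569526]
top 53.95810153598474 313.32712518461506 235.42532695254985 [ 0.44546818 -0.09847119  0.9901865 ] [-2.16364508  2.18512128 -0.03646625]
{'time': 0.1, 'joint_positions': array([ 1.33010668,  0.32177854, -0.07010714,  1.45152906,  0.02258885,
        1.37083021, -0.05687398]), 'qd': array([ 0.0018645 , -0.00202085, -0.00152522, -0.0021246 , -0.00223479,
       -0.00015561,  0.00036042]), 'joint_torque': array([-3.94604422e-04, -4.92572379e+01, -4.05972172e-01, -3.13401103e+01,
       -6.41284254e-02,  3.95693968e-02,  6.34469757e-05]), 'position': array([ 0.16367193, -0.62854185,  0.22156383]), 'tool_rot': array([-3.11440102e+00, -3.99033574e-01,  4.67749971e-04]), 'ft_force': array([ 0.70609127, -0.12703578,  0.09845726]), 'torque': array([-0.03028151,  0.03359993,  0.02293003]), 'grip_force': 0.0, 'grip_width': 0.9982467343551429}
```

View pics/top0.png

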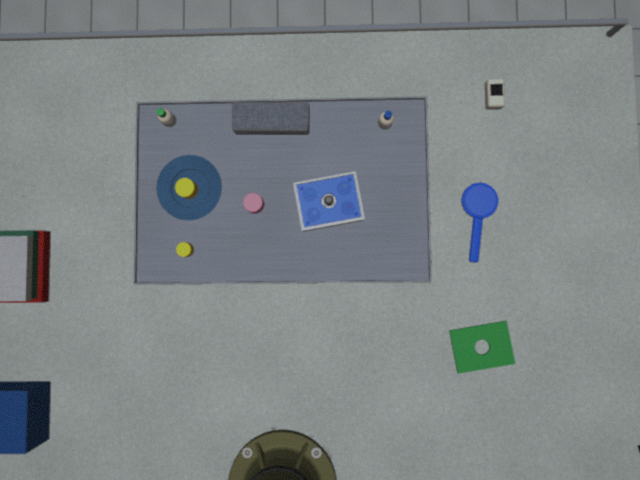

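View pics/scene0.png

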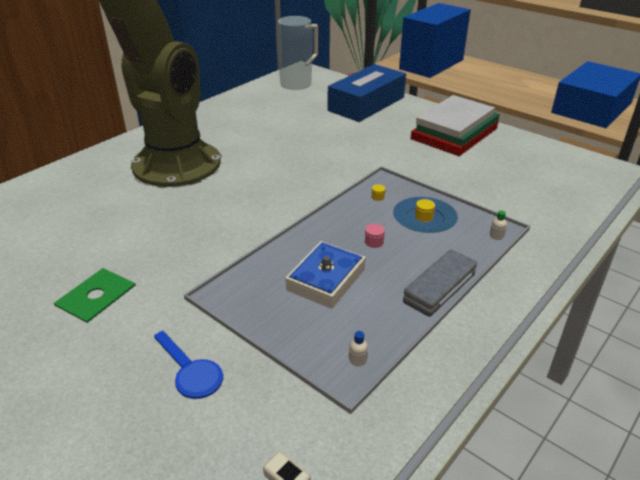

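The top view shows three cap-like things: a yellow one on the saucer (185,187), a small yellow one (184,249) and a pink one (253,203). The larger yellow one on the saucer fits the description. The cover meant is the blue one in the box (329,200); the green plate (482,347) is the look-alike. I'll confirm this in an enlarged crop.

```bash
python3 - <<'E'
from h import *
t=load('top0')['img'];s=load('scene0')['img']
a=cv2.resize(t[150:270,150:250],None,fx=4,fy=4,interpolation=3)
b=cv2.resize(t[160:240,285:375],None,fx=4,fy=4,interpolation=3)
c=cv2.resize(s[170:310,280:460],None,fx=2,fy=2,interpolation=3)
im=np.zeros((600,800,3),np.uint8)
im[:480,:400]=a; im[:320,400:760]=b; im[320:600,400:760]=c
cv2.imwrite('pics/crop1.png',im)
E
```

```text
(no output)
```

View pics/crop1.png

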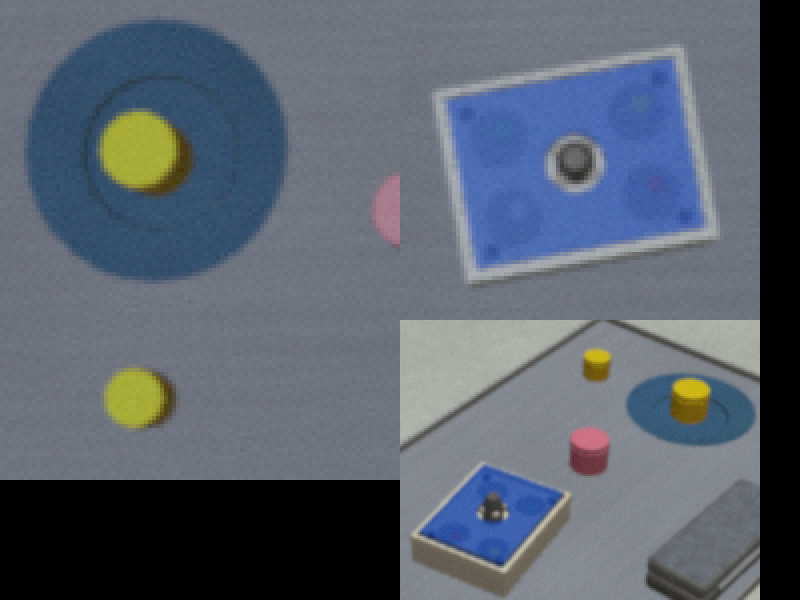

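The crop confirms it. The large yellow cap on the saucer has its top centre at top px (184.6,187.1) and scene px (425,204). The blue cover sits in the white box, with the stud top at top px (328.6,199.2).

```bash
python3 - <<'E'
from h import *
t=load('top0');s=load('scene0')
def tri(p,q):
    a,b=ray(t,*p),ray(s,*q);o1,o2=np.array(t['origin']),np.array(s['origin'])
    k=np.linalg.lstsq(np.c_[a,-b],o2-o1,rcond=None)[0];P,Q=o1+k[0]*a,o2+k[1]*b
    return (P+Q)/2,np.linalg.norm(P-Q)
print('cap top',tri((184.6,187.1),(425.3,203.8)))
print('stud top',tri((285+175/4,160+157/4),(280+92/2,170+175/2)))
c=[onz(t,285+(x-400)/4-.4,160+y/4-.4,0.036) for x,y in[(434,93),(682,47),(718,236),(470,282)]]
c=np.array(c);print(c,c.mean(0),[np.linalg.norm(c[i]-c[i-1]) for i in range(4)])
for e in(c[1]-c[0],c[2]-c[3]): print(np.degrees(np.arctan2(e[1],e[0])))
print('saucer',onz(t,189,187.5,0.016),'sm yellow',onz(t,184,249,.03),'pink',onz(t,253,203,.035),'case',onz(t,271,118,.04),'drops',onz(t,386,119,.06),onz(t,165,117,.06))
print(rot(ctrl.get_state()['tool_rot']))
E
```

```text
cap top (array([0.60868296, 0.19325716, 0.04110542]), np.float64(0.001337994955844909))
stud top (array([ 0.57730367, -0.10163626,  0.05729152]), np.float64(0.0010314371889166823))
[[ 0.61467689 -0.02954393  0.036     ]
 [ 0.63655538 -0.15645216  0.036     ]
 [ 0.53949243 -0.17324575  0.036     ]
 [ 0.51752751 -0.04726289  0.036     ]] [ 0.57706305 -0.10162618  0.036     ] [np.float64(0.09875202768675002), np.float64(0.12878030803570353), np.float64(0.09850502535320843), np.float64(0.12788330834263142)]
-80.21857366485912
-80.10997685417742
saucer [0.61148837 0.1911475  0.016     ] sm yellow [0.48175202 0.19633282 0.03      ] pink [0.57438198 0.05305091 0.035     ] case [0.74934971 0.01490836 0.04      ] drops [ 0.73663223 -0.21818334  0.06      ] [0.74902878 0.2283484  0.06      ]
[[ 9.67698065e-01  2.52111460e-01 -5.15705550e-04]
 [ 2.52111976e-01 -9.67696609e-01  1.68059712e-03]
 [-7.53487199e-05 -1.75632612e-03 -9.99998455e-01]]
```

Request:
jog_arm:
  rows: "3.5 -2.7 0 0 0 0 -0.84;3.5 -2.7 0 0 0 0 -0.84;3.5 -2.7 0 0 0 0 -0.84;3.5 -2.7 0 0 0 0 -0.84;3.5 -2.7 0 0 0 0 -0.84"
  force: 20

```text
time: 0.72
position: [0.2997, -0.4528, 0.2222]
tool_rot: [-3.116, -0.399, 0.001]
ft_force: [0.9, -0.4, 0.5]
grip_width: 0.919
grip_force: 0.0
```

Request:
jog_arm:
  rows: "3.5 -2.7 0.5 0 0 0 -0.84;3.5 -2.7 0.5 0 0 0 -0.84;3.5 -2.7 0.5 0 0 0 -0.84;3.5 -2.7 1 0 0 0 -0.84;3.5 -2.7 1 0 0 0 -0.84"

```text
time: 1.35
position: [0.435, -0.2783, 0.187]
tool_rot: [3.116, 0.399, -0.0]
ft_force: [0.5, -0.3, 0.3]
grip_width: 0.921
grip_force: 0.0
```

Request:
jog_arm:
  rows: "3.5 -2.7 1 0 0 0 -0.84;3.5 -2.7 1 0 0 0 -0.84;3.5 -2.7 1 0 0 0 -0.84;3.5 -2.7 1 0 0 0 -0.84;3.5 -2.7 0 0 0 0.084 -0.84"

```text
time: 1.98
position: [0.5695, -0.1037, 0.1461]
tool_rot: [-3.13, -0.264, 0.004]
ft_force: [1.0, 0.1, 0.3]
grip_width: 0.919
grip_force: 0.0
```

Request:
jog_arm:
  rows: "0 0 0 0 0 0 -0.84;0 0 0 0 0 0 -0.84"

```text
time: 2.22
position: [0.5692, -0.1053, 0.147]
tool_rot: [3.13, 0.269, -0.002]
ft_force: [-0.4, -0.9, -0.2]
grip_width: 0.92
grip_force: 0.0
```

```bash
cat >> h.py <<'E'
def need(p,yaw=None):
    s=ctrl.get_state();M=rot(s['tool_rot']);d=M.T@(np.array(p)-s['position'])*100
    print('t',s['time'],'pos',s['position'].round(4),'need cm',d.round(2),'y-head',np.degrees(np.arctan2(M[1,1],M[0,1])).round(2),'tilt',M[:,2].round(4),'F',s['ft_force'].round(1))
E
python3 - <<'E'
from h import *
need([.577,-.1016,.05])
d=grab('wrist','w1');print(d['vertical_fov'],d['cx'],d['cy'],d['origin'],d['orientation'])
E
```

```text
t 2.225 pos [ 0.5692 -0.1053  0.147 ] need cm [ 0.84 -0.23  9.7 ] y-head -80.19 tilt [-1.3e-03 -4.0e-04 -1.0e+00] F [-0.4 -0.9 -0.2]
65.70646984690485 317.6833338879143 237.42765274089248 [ 0.65232183 -0.09091893  0.3088194 ] [ 2.21244406 -1.86272552 -0.28722483]
```

View pics/w1.png

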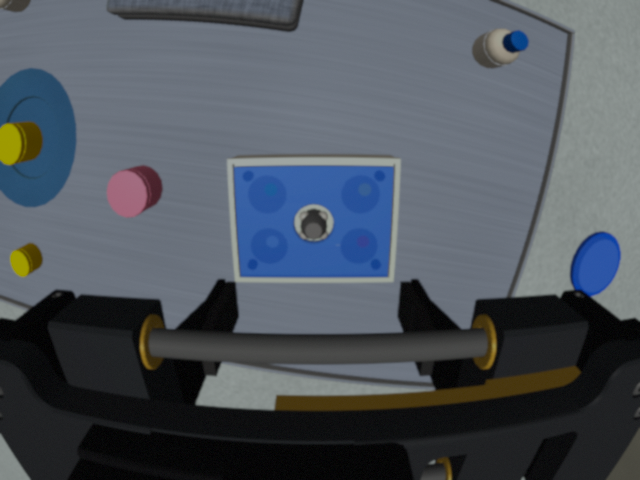

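The wrist view shows the box with rim corners at about (227,158), (400,158), (395,283) and (235,283), with the stud in the middle at (314,225). Next I'll refine the box centre.

```bash
python3 - <<'E'
from h import *
d=load('w1')
c=np.array([onz(d,u,v,.035,True) for u,v in[(227,158),(400,158),(395,283),(235,283)]])
print(c,c.mean(0),[np.linalg.norm(c[i]-c[i-1]) for i in range(4)])
for e in(c[1]-c[0],c[2]-c[3]): print(np.degrees(np.arctan2(e[1],e[0])))
g=cv2.resize(d['img'][150:295,220:410],None,fx=4,fy=4,interpolation=3);cv2.imwrite('pics/w1c.png',g)
E
```

```text
[[ 0.61669273 -0.02847153  0.035     ]
 [ 0.63852078 -0.15591649  0.035     ]
 [ 0.53891954 -0.17523843  0.035     ]
 [ 0.51646856 -0.0456789   0.035     ]] [ 0.5776504  -0.10132634  0.035     ] [np.float64(0.1016905961156244), np.float64(0.12930074297927902), np.float64(0.10145809442599046), np.float64(0.13149037915710776)]
-80.28100540576926
-80.16901515437249
```

View pics/w1c.png

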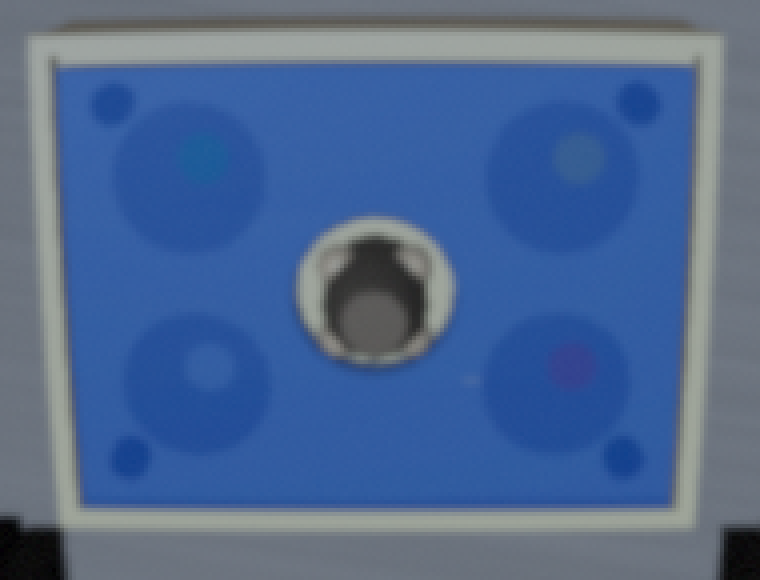

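The crop shows the stud top at wrist px (313,230), which agrees with the box centre at about (0.577,-0.1015). Now I'll press the cover with the open fingers, one on each side of the stud.

Request:
jog_arm:
  rows: "0.9 -0.25 2 0 0 0 -0.84;0 0 3 0 0 0 -0.84;0 0 3 0 0 0 -0.84;0 0 1.7 0 0 0 -0.84;0 0 0 0 0 0 -0.84"

```text
time: 2.9
position: [0.5769, -0.1009, 0.0487]
tool_rot: [-3.129, -0.267, 0.005]
ft_force: [-0.0, 0.2, 0.3]
grip_width: 0.921
grip_force: 0.0
```

Request:
jog_arm:
  rows: "0 0 0 0 0 0 -0.84;0 0 0.3 0 0 0 -0.84;0 0 0.3 0 0 0 -0.84;0 0 0.2 0 0 0 -0.84;0 0 0 0 0 0 -0.84"

```text
time: 3.52
position: [0.5781, -0.1008, 0.0424]
tool_rot: [3.13, 0.268, -0.001]
ft_force: [0.4, -0.4, -0.1]
grip_width: 0.917
grip_force: 0.0
```

```bash
python3 - <<'E'
from h import *
need([.5774,-.1015,.035])
E
```

```text
t 3.525 pos [ 0.5781 -0.1008  0.0424] need cm [-0.08  0.06  0.74] y-head -80.21 tilt [-3.e-04 -1.e-04 -1.e+00] F [ 0.4 -0.4 -0.1]
```

Request:
jog_arm:
  rows: "0 0 0.2 0 0 0 -0.84;0 0 0.2 0 0 0 -0.84;0 0 0 0 0 0 -0.84"

```text
time: 3.9
position: [0.5783, -0.1008, 0.0387]
tool_rot: [3.13, 0.268, 0.0]
ft_force: [0.5, 0.4, 1.0]
grip_width: 0.915
grip_force: 0.9
```

Request:
jog_arm:
  rows: "0 0 0.2 0 0 0 -0.84;0 0 0 0 0 0 -0.84"

```text
time: 4.15
position: [0.5783, -0.1008, 0.0367]
tool_rot: [3.13, 0.268, 0.0]
ft_force: [-2.0, -0.2, 3.8]
grip_width: 0.919
grip_force: 2.0
```

Request:
jog_arm:
  rows: "0 0 0.2 0 0 0 -0.84;0 0 0 0 0 0 -0.84"

```text
time: 4.4
position: [0.5784, -0.1008, 0.0355]
tool_rot: [3.13, 0.268, 0.0]
ft_force: [-3.3, -0.5, 9.2]
grip_width: 0.922
grip_force: 4.7
```

Request:
jog_arm:
  rows: "0 0 0.2 0 0 0 -0.84;0 0 0 0 0 0 -0.84"

```text
time: 4.65
position: [0.5784, -0.1008, 0.0354]
tool_rot: [3.129, 0.268, -0.001]
ft_force: [-8.8, 0.9, 21.3]
grip_width: 0.92
grip_force: 10.8
```

Request:
jog_arm:
  rows: "0 0 0.2 0 0 0 -0.84;0 0 0 0 0 0 -0.84"

```text
time: 4.9
position: [0.5784, -0.1008, 0.0353]
tool_rot: [3.128, 0.267, -0.001]
ft_force: [-12.4, 1.0, 33.5]
grip_width: 0.921
grip_force: 16.8
```

Hard stop at z=0.0353, so the cover should be home. I'll lift straight up and check it with a picture.

Request:
jog_arm:
  rows: "0 0 -1.5 0 0 0 -0.84;0 0 -3 0 0 0 -0.84;0 0 -3 0 0 0 -0.84;0 0 -3 0 0 0 -0.84;0 0 0 0 0 0 -0.84"

```text
time: 5.52
position: [0.58, -0.101, 0.1376]
tool_rot: [3.129, 0.268, 0.007]
ft_force: [0.2, -0.0, -0.6]
grip_width: 0.923
grip_force: 0.0
```

```bash
python3 - <<'E'
from h import *
d=grab('wrist','w2')
g=d['img'][150:305,220:415]
s=grab('scene','s2')['img'][225:315,270:380]
g=cv2.resize(g,(390*1,310),interpolation=3);s=cv2.resize(s,(403,330),interpolation=3)
im=np.zeros((330,800,3),np.uint8);im[:310,:390]=g;im[:,397:]=s;cv2.imwrite('pics/v2.png',im)
need([.6087,.1933,.12])
E
```

```text
t 5.625 pos [ 0.5778 -0.1009  0.1347] need cm [  8.04 -28.47   1.46] y-head -80.22 tilt [-7.e-04 -0.e+00 -1.e+00] F [0.4 0.5 0.5]
```

View pics/v2.png

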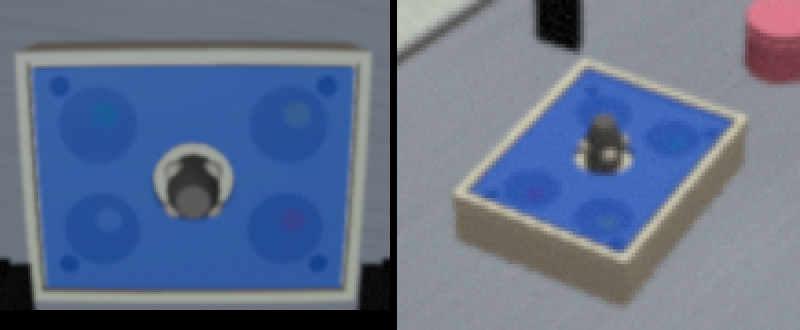

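The cover is flush with the rim all round; the rim edge is even on all four sides. Now to the cap.

Request:
jog_arm:
  rows: "1 -3.5 0 0 0 0 -0.3;1.3 -4.8 0 0 0 0 -0.3;1.3 -4.8 0 0 0 0 -0.3;1.3 -4.8 0 0 0 0 -0.3;1.3 -4.8 0 0 0 0 -0.3"

```text
time: 6.25
position: [0.5997, 0.1345, 0.1334]
tool_rot: [3.13, 0.268, -0.005]
ft_force: [0.5, 0.5, 0.3]
grip_width: 0.653
grip_force: 0.0
```

Request:
jog_arm:
  rows: "1.3 -4.8 1 0 0 0 -0.3;0.5 -1 0.5 0 0 0 -0.3;0 0 0 0 0 0 -0.3;0 0 0 0 0 0 -0.3"

```text
time: 6.75
position: [0.6088, 0.1911, 0.1198]
tool_rot: [3.129, 0.264, -0.002]
ft_force: [1.0, 0.2, -0.7]
grip_width: 0.651
grip_force: 0.0
```

```bash
python3 - <<'E'
from h import *
print('stud',onz(load('w2'),220+193/2-.3,150+202/2-.3,.0573,True), onz(load('w1'),313,230,.0573,True))
need([.6087,.1933,.016])
d=grab('wrist','w3')
h=cv2.cvtColor(d['img'],cv2.COLOR_BGR2HSV)
m=cv2.inRange(h,(20,120,60),(35,255,255))
n,l,st,c=cv2.connectedComponentsWithStats(m);print(st[1:][st[1:,4]>100])
g=cv2.resize(d['img'][130:330,200:440],None,fx=3,fy=3,interpolation=3);cv2.imwrite('pics/w3c.png',g)
E
```

```text
stud [ 0.57831236 -0.10062927  0.0573    ] [ 0.57861418 -0.10056723  0.0573    ]
t 6.75 pos [0.6088 0.1911 0.1198] need cm [ 0.04 -0.23 10.38] y-head -80.36 tilt [-0.001  -0.0018 -1.    ] F [ 1.   0.2 -0.7]
[[ 285  210   57   64 2864]
 [ 181  319   19   55  476]
 [ 435  318   20   56  608]
 [ 267  364   34   27  804]
 [ 224  372  330   39 4910]]
```

View pics/w3c.png

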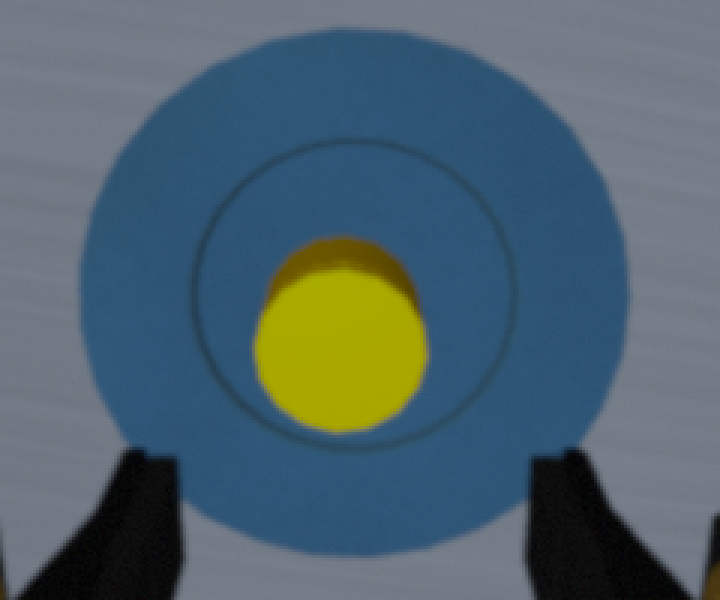

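The cap top is centred at crop (342,350), which is wrist px (313.7,246.3). It stands inside the saucer's flat ring.

```bash
python3 - <<'E'
from h import *
p=onz(load('w3'),313.7,246.3,.041,True);print(p)
need([p[0],p[1],.016])
E
```

```text
[0.61007714 0.19375455 0.041     ]
t 6.8 pos [0.6091 0.1911 0.1202] need cm [ 0.15 -0.26 10.42] y-head -80.39 tilt [-3.0e-04 -1.5e-03 -1.0e+00] F [ 0.5 -0.3  0.2]
```

Request:
jog_arm:
  rows: "0.1 -0.25 2.5 0 0 0 -0.3;0 0 3 0 0 0 -0.3;0 0 3 0 0 0 -0.3;0 0 1 0 0 0 -0.3;0 0 0.7 0 0 0 -0.3"

```text
time: 7.42
position: [0.6098, 0.1954, 0.0189]
tool_rot: [3.13, 0.266, 0.001]
ft_force: [0.5, 0.5, 0.2]
grip_width: 0.651
grip_force: 0.0
```

Request:
jog_arm:
  rows: "0 0 0 0 0 0 -0.3;0 0 0 0 0 0 0.3;0 0 0 0 0 0 0.3;0 0 0 0 0 0 0.3;0 0 0 0 0 0 0.3"
  force: 40

```text
time: 8.05
position: [0.6096, 0.1964, 0.0192]
tool_rot: [3.13, 0.268, 0.002]
ft_force: [0.5, -0.4, 3.7]
grip_width: 0.451
grip_force: 40.0
```

Request:
jog_arm:
  rows: "0 0 -0.5 0 0 0 0.3;0 0 -2 0 0 0 0.3;0 0 -4 0 0 0 0.3;0 0 -4 0 0 0 0.3;0 0 0 0 0 0 0.3"
  force: 50

```text
time: 8.68
position: [0.6118, 0.1979, 0.129]
tool_rot: [-3.128, -0.268, -0.013]
ft_force: [-0.6, 0.0, -0.4]
grip_width: 0.444
grip_force: 50.0
```

```bash
python3 - <<'E'
from h import *
need([.578,-.101,.12])
s=grab('scene','s3')['img'][120:270,340:500]; w=grab('wrist','w4')['img'][200:420,200:440]
cv2.imwrite('pics/v3.png',np.hstack([cv2.resize(s,(400,375),interpolation=3),cv2.resize(w,(400,375),interpolation=3)]))
E
```

```text
t 8.675 pos [0.6118 0.1979 0.129 ] need cm [-8.42 28.88  0.8 ] y-head -80.2 tilt [ 0.0082  0.0024 -1.    ] F [-0.6  0.  -0.4]
```

View pics/v3.png

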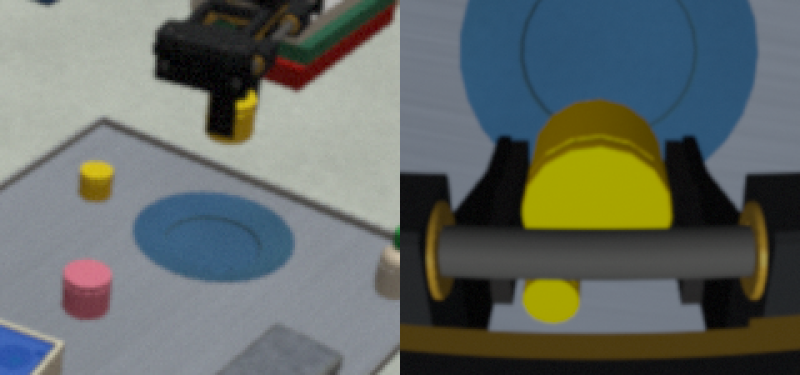

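The cap is held upright between the pads and the saucer is empty. Now I'll carry it to the stud.

Request:
jog_arm:
  rows: "-1 3.4 0 0 0 0 0.3;-1.3 4.5 0 0 0 0 0.3;-1.3 4.5 0 0 0 0 0.3;-1.3 4.5 0 0 0 0 0.3;-1.3 4.5 0 0 0 0 0.3"

```text
time: 9.4
position: [0.5831, -0.0267, 0.1223]
tool_rot: [-3.13, -0.268, 0.004]
ft_force: [0.8, -0.1, -0.4]
grip_width: 0.451
grip_force: 50.0
```

Request:
jog_arm:
  rows: "-1.3 4.5 0 0 0 0 0.3;-0.7 2.5 0 0 0 0 0.3;0 0.5 0 0 0 0 0.3;0 0 0 0 0 0 0.3;0 0 0 0 0 0 0.3"

```text
time: 10.02
position: [0.5776, -0.1001, 0.1233]
tool_rot: [-3.129, -0.273, 0.0]
ft_force: [0.2, -0.3, -0.1]
grip_width: 0.444
grip_force: 50.0
```

```bash
python3 - <<'E'
from h import *
need([.578,-.101,.082])
E
```

```text
t 10.025 pos [ 0.5776 -0.1001  0.1233] need cm [0.02 0.1  4.13] y-head -80.04 tilt [-4.e-04  1.e-03 -1.e+00] F [ 0.2 -0.3 -0.1]
```

Request:
jog_arm:
  rows: "0 0.1 2 0 0 0 0.3;0 0 2 0 0 0 0.3;0 0 0.5 0 0 0 0.3;0 0 0.5 0 0 0 0.3;0 0 0 0 0 0 0.3"
  force: 60

```text
time: 10.65
position: [0.5777, -0.1034, 0.0734]
tool_rot: [-3.13, -0.268, 0.0]
ft_force: [0.2, -0.3, -0.1]
grip_width: 0.446
grip_force: 60.0
```

Request:
jog_arm:
  rows: "0 0 0.3 0 0 0 0.3;0 0 0.3 0 0 0 0.3;0 0 0.3 0 0 0 0.3;0 0 0 0 0 0 0.3"

```text
time: 11.15
position: [0.5774, -0.1034, 0.0642]
tool_rot: [-3.13, -0.268, 0.001]
ft_force: [-0.3, 0.0, -0.2]
grip_width: 0.454
grip_force: 60.0
```

```bash
python3 - <<'E'
from h import *
need([.578,-.101,.047])
E
```

```text
t 11.15 pos [ 0.5774 -0.1034  0.0642] need cm [ 0.1  -0.23  1.72] y-head -80.22 tilt [-6.e-04  0.e+00 -1.e+00] F [-0.3  0.  -0.2]
```

Request:
jog_arm:
  rows: "0.05 -0.2 0 0 0 0 0.3;0 0 0.2 0 0 0 0.3;0 0 0.2 0 0 0 0.3;0 0 0 0 0 0 0.3"

```text
time: 11.65
position: [0.5776, -0.1014, 0.0603]
tool_rot: [3.13, 0.268, -0.001]
ft_force: [-0.1, -0.9, -1.4]
grip_width: 0.444
grip_force: 60.0
```

Request:
jog_arm:
  rows: "0 0 0.2 0 0 0 0.3;0 0 0.2 0 0 0 0.3;0 0 0 0 0 0 0.3"

```text
time: 12.02
position: [0.5781, -0.1012, 0.0566]
tool_rot: [-3.13, -0.268, -0.001]
ft_force: [0.4, 0.5, 1.2]
grip_width: 0.446
grip_force: 60.0
```

```bash
python3 - <<'E'
from h import *
need([.578,-.101,.047])
E
```

```text
t 12.025 pos [ 0.5781 -0.1012  0.0566] need cm [-0.   -0.03  0.96] y-head -80.21 tilt [ 5.e-04  0.e+00 -1.e+00] F [0.4 0.5 1.2]
```

Request:
jog_arm:
  rows: "0 0 0.15 0 0 0 0.3;0 0 0 0 0 0 0.3"

```text
time: 12.28
position: [0.5786, -0.1009, 0.0558]
tool_rot: [-3.13, -0.268, -0.003]
ft_force: [0.3, 1.7, 3.6]
grip_width: 0.446
grip_force: 60.0
```

Request:
jog_arm:
  rows: "0 0 0.15 0 0 0 0.3;0 0 0 0 0 0 0.3"

```text
time: 12.52
position: [0.579, -0.101, 0.0548]
tool_rot: [3.13, 0.268, 0.004]
ft_force: [-0.3, 1.5, 7.0]
grip_width: 0.452
grip_force: 60.0
```

Request:
jog_arm:
  rows: "0 0 0.2 0 0 0 0.3;0 0 0 0 0 0 0.3"

```text
time: 12.78
position: [0.5786, -0.1007, 0.0522]
tool_rot: [-3.13, -0.269, -0.003]
ft_force: [0.4, 1.8, 3.5]
grip_width: 0.449
grip_force: 60.0
```

Request:
jog_arm:
  rows: "0 0 0.2 0 0 0 0.3;0 0 0 0 0 0 0.3"

```text
time: 13.02
position: [0.5774, -0.1015, 0.048]
tool_rot: [-3.13, -0.268, 0.001]
ft_force: [4.9, 0.1, -8.5]
grip_width: 0.451
grip_force: 60.0
```

Request:
jog_arm:
  rows: "0 0 0.2 0 0 0 0.3;0 0 0 0 0 0 0.3"

```text
time: 13.28
position: [0.5773, -0.1013, 0.0469]
tool_rot: [-3.13, -0.268, 0.002]
ft_force: [1.8, 0.9, -5.6]
grip_width: 0.448
grip_force: 60.0
```

It clicked: the force peaked near 7 N and then dropped. I'll press on until it seats.

Request:
jog_arm:
  rows: "0 0 0.2 0 0 0 0.3;0 0 0 0 0 0 0.3"

```text
time: 13.52
position: [0.5775, -0.1015, 0.0462]
tool_rot: [3.13, 0.268, -0.001]
ft_force: [-1.5, 1.3, 4.7]
grip_width: 0.443
grip_force: 60.0
```

Request:
jog_arm:
  rows: "0 0 0.2 0 0 0 0.3;0 0 0 0 0 0 0.3"

```text
time: 13.78
position: [0.5775, -0.1015, 0.0461]
tool_rot: [3.129, 0.268, -0.002]
ft_force: [-6.7, 1.1, 16.6]
grip_width: 0.448
grip_force: 60.0
```

Request:
jog_arm:
  rows: "0 0 0.15 0 0 0 0.3;0 0 0 0 0 0 0.3"

```text
time: 14.02
position: [0.5776, -0.1015, 0.046]
tool_rot: [3.128, 0.267, -0.002]
ft_force: [-10.8, 2.3, 24.4]
grip_width: 0.445
grip_force: 60.0
```

Request:
jog_arm:
  rows: "0 0 0 0 0 0 0.3;0 0 0 0 0 0 0.3"

```text
time: 14.28
position: [0.5776, -0.1015, 0.046]
tool_rot: [3.128, 0.268, -0.002]
ft_force: [-9.9, 2.5, 25.4]
grip_width: 0.449
grip_force: 60.0
```

```bash
python3 - <<'E'
from h import *
s=grab('scene','s4')['img'][210:320,260:390]
cv2.imwrite('pics/v4.png',cv2.resize(s,None,fx=5,fy=5,interpolation=3))
need([.578,-.101,.047])
E
```

```text
t 14.325 pos [ 0.5776 -0.1015  0.046 ] need cm [ 0.05 -0.04 -0.1 ] y-head -80.22 tilt [-0.0011 -0.002  -1.    ] F [-10.6   2.2  25.4]
```

View pics/v4.png

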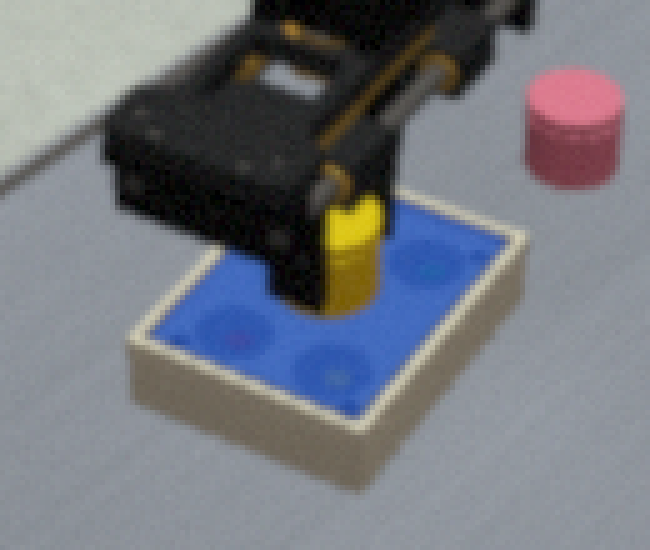

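The cap's foot rests on the flush cover, with the foot at crop (345,310). It is upright, and the arm is pressing down with about 25 N. I'll hand it in.

```bash
python3 -c "
from bench import ticket
print(ticket.close_job())"
```

```text
the job is handed in; nothing more can be done
None
```

I pressed the blue cover flush, clicked the yellow cap home on the stud, and handed the job in at about 14 s with the gripper still pressing it down at about 25 N; the hand-in returned no verdict.

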